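# Roll the red paint bottle up to the top seat of the rack

## Robot

A 7-joint arm with a two-finger parallel gripper is mounted at the origin on the work surface. World frame = base frame: x ahead of the robot, y to its left, z up, the work surface at z = 0. Lengths are in m, angles in degrees, forces in N, time in s.
With the tool pointing down it reaches from about 0.425 to 0.875 m from the base axis. Payload 4.7 kg.
Tool frame: the origin (TCP) lies between the finger pads; the fingertips stand 25 mm ahead of it and the grasp point (between the pads) lies 6 mm ahead of it (env.tip_reach is the distance from the TCP to the fingertips, in m); z points along the fingers, y is the direction in which the jaws open and shut (so a half turn about z gives the same grasp; the last joint's range is limited). The gripper opens to 87 mm and grips with 3 to 60 N. Pads are 19 mm wide; open, the fingers measure 117 mm over their backs; the gripper's body (75 mm by 190 mm) begins 51 mm behind the grasp point.
Start: joints at [-64.452, 18.392, -4.016, 83.108, 1.295, 78.541, -3.26], TCP at [0.272, 0.59, 0.248] pointing down, gripper open.
Joint ranges: [-163.93, 163.93], [-17.29, 119.83], [-79.2, 71.16], [3.27, 140.29], [-89.18, 269.18], [5.43, 117.66], [-154.24, 154.24]. Speed limits (degrees/s): [147.25, 147.25, 180, 180, 180, 180, 180].

## Interface

Orientations are given as [roll, pitch, yaw] about the fixed x, y, z axes, in that order (R = Rz(yaw) Ry(pitch) Rx(roll)).
In Python, from cell import env, viewer, job gives the robot as it stands.
- The arm moves only by the tool move_arm, never from a script. Its argument "steps" is a list of rows, each a list of 7 numbers: the finger opening in cm, from 0 to 8.7, then the shift along the tool's x, y, z in cm, then the turn, a rotation vector about the tool's x, y, z in rad. In form: [[fingers, tx, ty, tz, wx, wy, wz], ...]. A call has 1 to 5 rows; each row shifts and turns the commanded pose from where the row before left it, along the tool's axes as they then stand; what a row does not reach is not made up. A row lasts 1/12 s, in which the tool goes at most 41.7 mm and 7.16 degrees, less where a joint would pass 70% of its speed; a pose out of reach is approached as far as the arm can. A call is refused whole if a number of a shift passes 4.17 or a number of a turn 0.125, either way. A call with a gripper value outside its range is refused whole. The fingers move at their own pace and stop on an object; "force" is the grip in N (left out, the last holds). Time passes only in rows, so rows that do not move let the fingers close. It gives the time, the measured TCP pose, the force and the opening at its end, in the units of the state.
- env.get_obs(): the state, without advancing time (a new reading comes with each control period).
- viewer.read_camera(name): name is "scene" or "top" or "wrist"; returns a dict with "img" (480x640x3 uint8, red, green, blue), "vfov" (degrees; the focal length in pixels is half the picture's height over the tangent of half this angle, whatever the lens; pixels are square), "cx", "cy" (the principal point, pixels), "k1" (the pictures are not rectified: a ray, as slopes to the right and down, at radius r is drawn at 1 + k1 r^2 times it, then the intrinsics apply), "extrinsics" (4x4, takes a point from world to camera coordinates); the wrist camera has in their place "mount" (4x4, takes a point from camera to tool coordinates, whose origin is the TCP and whose axes are the flange's). Camera axes: x right, y down, z forward; pixel columns grow to the right and rows downward; lengths in m; the calibration is good to about 2 mm. A picture is of the moment at which its call begins: read the wrist's pose just before it. There is no depth.
- job.sign_off(): hands the job in, once; it reports no verdict.
The state is a dict: "time_s": time; "qpos": joint angles; "joint_velocities": joint speeds; "effort": joint torques, N m; "tool_pos": TCP position; "tool_rot": TCP orientation; "force": force on the tool from outside, world axes, zero at the start; "wrist_torque": the same for the moment, N m; "grip_width": finger opening in m.
Only numpy, scipy, OpenCV 4.12 (cv2) and the standard library are available. Lean on these libraries where they do the work, as an engineer would, in place of code of your own. Each camera call takes 0.05 s, during which the arm holds its last target.

## Task

The red paint bottle lies in the lowest seat of its lane in the sloping bottle rack. With the fingertips behind it, roll it steadily up the lane, over the roll-stop rods, until it rests square across the lane in the top seat, between the last rod and the back stop, where it cannot roll back; then take the hand away. Do not pick it up, take it between the fingers or flick it, and leave the yellow bottle and everything else where it is.

Things in the scene. Friction and masses are not known exactly. Their poses are not given: they have to be found in the camera images.
- red_center (a point): Red plastic paint bottle, 0.2 to 0.35 kg, lying across the left or the right lane in its lowest seat, cap to the rack's left (+y). The point is on its axis at the middle of the round body, which is 60 mm across and reaches 58 mm to either side; shoulder, neck and 29 mm wide white cap reach 90 mm from the point..
- red_bottle: The red bottle's frame: origin at that same point, y along its axis towards the cap; x and z turn as it rolls. It balances about that point: pushed well off the middle of its body it turns askew and binds in the lane. It has 2 or 3 mm of play to either side wall.
- bed: Sloping bed of the fixed grey steel rack. Origin on its floor on the middle rod, mid-way between the lanes; x up the lanes (8 degrees above level), y across to the left, z square to the floor. Lanes 153 mm wide, centred at y = +78.5 and -78.5 mm; outer walls and divider 33 mm high from x = -100 mm to the back stop. Floor from its open front edge at x = -130 to the stop's face at x = +121 mm.
- rack: The fixed rack: origin on the table 48 mm below the bed's origin, x level towards the high end, y to the left, z up. Three round rods cross both lanes at bed x = -75, 0 and +75 mm, 3 mm proud of the floor. Pushing a bottle over one takes some 2 to 7 N; once its axis is past the rod it drops into the seat above. The floor's front edge is 30 mm above the table, its back edge 65 mm.
- top_seat_left (a point): Where the axis of a bottle at rest in the left lane's top seat lies (on the lane's centre line): bed x = 89 mm, 30 mm above the floor, 14 mm uphill of the top rod, with 2 mm of play to the 50 mm high back stop. The middle and lowest seats are 75 and 150 mm further down.
- top_seat_right (a point): The same point of the right lane's top seat. The bottle's mid-body point need not be on the lane's centre line.
- yellow_center (a point): The yellow bottle, of the same make and lying the same way in the lowest seat of the other lane; the point is on its axis at mid body. Leave it there.
- blue_bottle: A blue bottle of the same make (60 mm across, 148 mm high) that stands on the table to the left of the rack; origin under its centre. Leave it.
- tape_roll: A roll of yellow masking tape lying flat on the table to the right of the rack, 104 mm across, 36 mm high; origin under its centre. Leave it.
- brush_cup: A white cup of brushes, 80 mm across, 212 mm high with its brushes, far to the left; origin under its centre. Leave it.
- glitter_jar: A small amber glitter jar, 56 mm across and 62 mm high, far to the left; origin under its centre. Leave it.
- palette: A round white paint palette, 170 mm across, 13 mm high, far to the right; origin under its centre. Leave it.
- brush: A loose paint brush, 200 mm long, lying on the table far to the right; origin at its underside. Leave it.
There are look-alikes about, which are no part of the job. There is more than one size of the red_bottle; the job needs the smaller.

How it is judged (in metres and radians):
At the end, for the whole second after the job is handed in: The red bottle lies still in the top seat, between the uppermost rod and the back stop (its axis 82 to 97 mm up the bed from the middle rod, 26 to 34 mm above the floor of the bed, square across the lane within 0.1 rad), the yellow bottle within 15 mm of its start (x of red_center in the frame of bed between 0.082 and 0.097 m and z of red_center in the frame of bed between 0.026 and 0.034 m and angle between the y axis of red_bottle and the y axis of bed, either way round below 0.1 rad and linear speed of red_bottle below 0.02 m/s and angular speed of red_bottle below 0.5 rad/s and distance of yellow_center from where it was at the start of the episode below 0.015 m); the robot touches nothing.
It fails at once if the red bottle is lifted off the bed (axis more than 46 mm above its floor; rolling over a rod brings it to 33 mm) (z of red_center in the frame of bed above 0.046 m).
It fails at once if the red bottle is taken between the fingers (the grasp point comes within 20 mm of its axis) (x of the grasp point in the frame of red_bottle between -0.02 and 0.02 m and z of the grasp point in the frame of red_bottle between -0.02 and 0.02 m and y of the grasp point in the frame of red_bottle between -0.06 and 0.1 m).
It fails at once if the red bottle is flicked or thrown (faster than 0.7 m/s) (linear speed of red_bottle above 0.7 m/s).
It fails at once if the yellow bottle is pushed out of its place (more than 15 mm) (distance of yellow_center from where it was at the start of the episode above 0.015 m).
It fails at once if another thing on the table is shifted by more than 25 mm or tipped (distance of any of blue_bottle, tape_roll, brush_cup, glitter_jar, palette, brush from where it was at the start of the episode above 0.025 m or angle between any of blue_bottle, tape_roll, brush_cup, glitter_jar, palette, brush's own z axis and vertical above 0.3 rad).
It also fails if it takes over 38 s, if anything falls off the work surface, if the arm or the gripper's body presses on something with over 40 N, if the wrist force passes 120 N, or if a joint passes its speed limit or range.

## Working session

There is one attempt and no reset: what is moved stays moved. The work goes in short steps, Python scripts to look and compute and a tool call to move; the robot and the scene stay as the last step left them, time stands still between calls to the robot, and variables do not carry over. Pictures are saved under pics/ and viewed, and the job is handed in when it is done.

Besides the shell and the picture viewer there is one more tool, called after "Request:" as a command line: name --pt "numbers of a row" for each row, then --argument value for the rest. move_arm: Moves the arm, as the interface text tells. Its arguments: {"type":"object","properties":{"steps":{"type":"array"},"force":{"type":"number"}},"required":["steps"]}

```bash
ls; mkdir -p pics; python3 - <<'E'
from cell import env, viewer, job
import cv2
for n in ("scene","top","wrist"):
    if n=="wrist": print(env.get_obs())
    d=viewer.read_camera(n)
    cv2.imwrite(f"pics/{n}0.png",d["img"][:,:,::-1])
    print(n,{k:v for k,v in d.items() if k!="img"})
print(env.tip_reach)
E
```

```text
pics
scene {'vfov': 48.74720777094356, 'cx': 314.73175842594156, 'cy': 244.3851424653903, 'k1': -0.06131825013805113, 'extrinsics': array([[-5.01443406e-01,  8.65189892e-01, -9.79838748e-04,
         2.54571686e-01],
       [ 7.24844916e-01,  4.19483920e-01, -5.46473319e-01,
        -3.34304441e-01],
       [-4.72392166e-01, -2.74735674e-01, -8.37475941e-01,
         1.84678675e+00],
       [ 0.00000000e+00,  0.00000000e+00,  0.00000000e+00,
         1.00000000e+00]])}
top {'vfov': 44.22293816398687, 'cx': 319.07200587447664, 'cy': 237.50641655101956, 'k1': -0.08190439351733855, 'extrinsics': array([[-0.02752021, -0.99959094, -0.00778364,  0.0235743 ],
       [-0.99431387,  0.02817458, -0.10269427,  0.54622673],
       [ 0.10287156,  0.00491321, -0.99468251,  1.38326234],
       [ 0.        ,  0.        ,  0.        ,  1.        ]])}
{'time_s': 0.1, 'qpos': array([-64.45276425,  18.43587297,  -4.01525201,  83.16943923,
         1.29602944,  78.5404744 ,  -3.259169  ]), 'joint_velocities': array([ 0.01001248, -0.0830564 , -0.0365188 , -0.18531237, -0.00410484,
        0.00714759, -0.0
[... 211 characters left out ...]
, 'tool_rot': array([-1.79899503e+02,  6.59851728e-03,  1.55263170e+02]), 'force': array([-0.40393655,  0.26636767, -0.10812161]), 'wrist_torque': array([-0.00956313,  0.03544436, -0.03170038]), 'grip_width': 0.08699972756718287}
wrist {'vfov': 61.49815241709481, 'cx': 313.30364849987615, 'cy': 237.53567194915854, 'k1': -0.08459123981649949, 'mount': array([[-4.43706841e-05, -9.56014990e-01, -2.93317808e-01,
         8.01756757e-02],
       [ 9.99999999e-01, -4.27343377e-05, -1.19870547e-05,
         8.15417568e-04],
       [-1.07493825e-06, -2.93317808e-01,  9.56014991e-01,
        -1.37441387e-01],
       [ 0.00000000e+00,  0.00000000e+00,  0.00000000e+00,
         1.00000000e+00]])}
0.025
```

View pics/scene0.png

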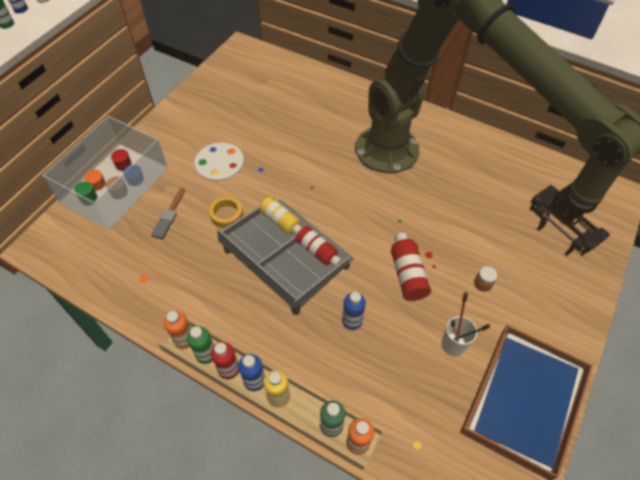

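View pics/top0.png

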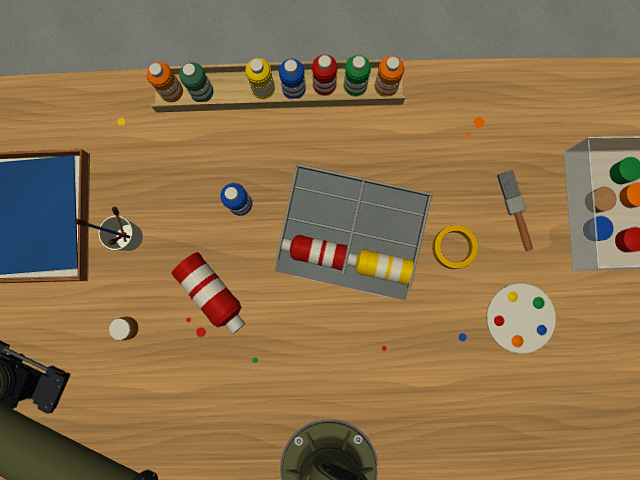

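```bash
cat > h.py <<'E'
import numpy as np, cv2
from scipy.optimize import least_squares
def proj(d,P,E=None):
    E=d["extrinsics"] if E is None else E
    P=np.atleast_2d(P); c=P@E[:3,:3].T+E[:3,3]
    s=c[:,:2]/c[:,2:]; r2=(s**2).sum(1,keepdims=True); s=s*(1+d["k1"]*r2)
    f=240/np.tan(np.radians(d["vfov"])/2)
    return s*f+[d["cx"],d["cy"]]
def bed2world(p,B):  # p=(x,y,yaw) of the rack origin
    a=np.radians(8); c,s=np.cos(p[2]),np.sin(p[2])
    B=np.atleast_2d(B)
    X=B[:,0]*np.cos(a)-B[:,2]*np.sin(a); Z=B[:,0]*np.sin(a)+B[:,2]*np.cos(a)+.048
    return np.c_[p[0]+c*X-s*B[:,1],p[1]+s*X+c*B[:,1],Z]
E
python3 - <<'E'
import cv2
i=cv2.imread("pics/top0.png"); cv2.imwrite("pics/topz.png",cv2.resize(i[150:310,260:450],None,fx=4,fy=3.75,interpolation=cv2.INTER_CUBIC))
i=cv2.imread("pics/scene0.png"); cv2.imwrite("pics/scz.png",cv2.resize(i[185:320,205:365],None,fx=4.4,fy=4.4,interpolation=cv2.INTER_CUBIC))
E
```

```text
(no output)
```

View pics/topz.png

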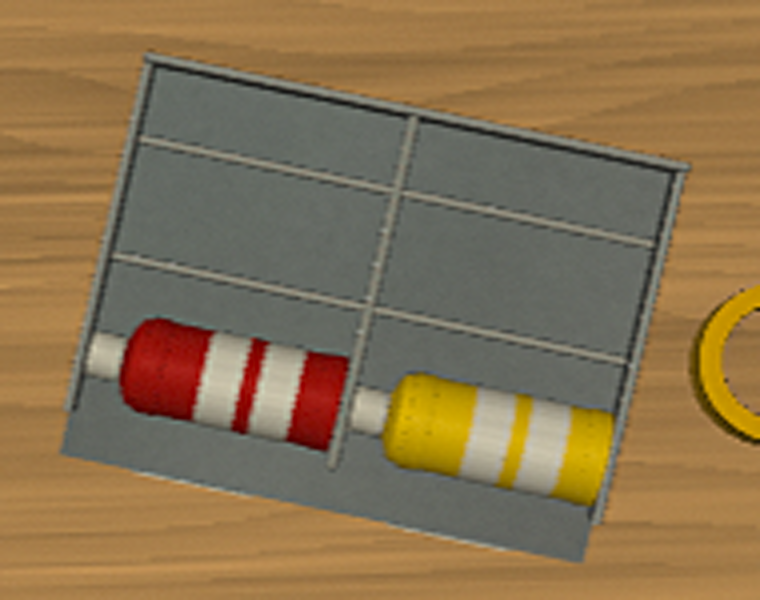

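View pics/scz.png

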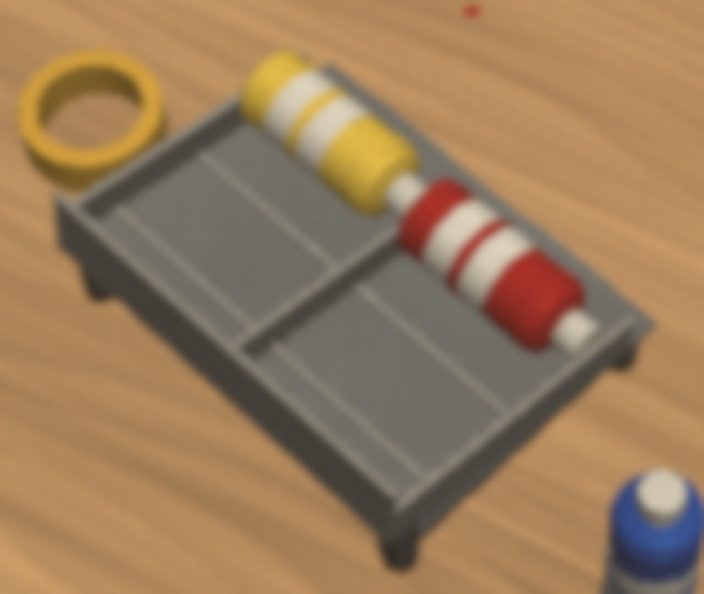

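```bash
cat > fit.py <<'E'
from h import *
from cell import env, viewer, job
d=viewer.read_camera("top")
F=[((142,140),(.075,.155,.003)),((657,243),(.075,-.155,.003)),((118,258),(0,.155,.003)),((627,361),(0,-.155,.003)),
((62,455),(-.13,'W',0)),((583,562),(-.13,'-W',0)),((333,468),(-.1,0,.033)),((413,115),(.121,0,.033)),((72,410),(-.1,.157,.033)),((599,522),(-.1,-.157,.033))]
uv=np.array([f[0] for f in F])/[4,3.75]+[260,150]
def pts(p): return np.array([[x,{'W':p[3],'-W':-p[3]}.get(y,y) if isinstance(y,str) else y,z] for _,(x,y,z) in F])
r=lambda p:(proj(d,bed2world(p,pts(p)))-uv).ravel()
s=least_squares(r,[.55,0,-.2,.158],loss='soft_l1')
print(s.x,np.degrees(s.x[2])); print(r(s.x).reshape(-1,2).round(2))
p=s.x[:3]; np.save("rack.npy",p)
# red bottle: fit silhouette ends: body ends mid-visible
print(proj(d,bed2world(p,[[-.061,.0785-.0,.03],[-.061,.137,.03],[-.061,.02,.03]])))
for n in("scene",):
    e=viewer.read_camera(n); im=e["img"][:,:,::-1].copy()
    for q in [(.075,.155,.003),(.075,-.155,.003),(0,.155,.003),(0,-.155,.003),(-.13,.158,0),(-.13,-.158,0),(-.1,0,.033),(.121,0,.033),(.121,.155,.05),(.121,-.155,.05),(-.061,.0785,.06)]:
        u=proj(e,bed2world(p,[q]))[0]; cv2.circle(im,tuple((u*16).astype(int)),16,(0,255,0),-1,shift=4)
    cv2.imwrite("pics/sc1.png",cv2.resize(im[185:320,205:365],None,fx=4.4,fy=4.4))
im=d["img"][:,:,::-1].copy()
# yellow & red body outlines
for y0 in (.02,.0785,.137):
  for z,x in ((.06,-.061),(.03,-.031),(.03,-.091)):
    u=proj(d,bed2world(p,[[x,y0,z]]))[0]; cv2.circle(im,tuple((u*16).astype(int)),10,(0,255,0),-1,shift=4)
cv2.imwrite("pics/top1.png",cv2.resize(im[150:310,260:450],None,fx=4,fy=3.75))
E
python3 fit.py
```

```text
[ 0.55535599 -0.07106177 -0.2449904   0.15789313] -14.036916139018476
[[-0.43 -0.4 ]
 [-0.24  0.16]
 [-1.15 -0.76]
 [ 0.29 -0.1 ]
 [ 0.28 -0.04]
 [ 0.23  0.14]
 [ 0.27 -0.12]
 [ 0.87  0.24]
 [-0.72  0.73]
 [ 0.27  0.08]]
[[313.97488746 250.84392916]
 [289.33897554 245.42781241]
 [338.67628359 256.27010494]]
```

View pics/sc1.png

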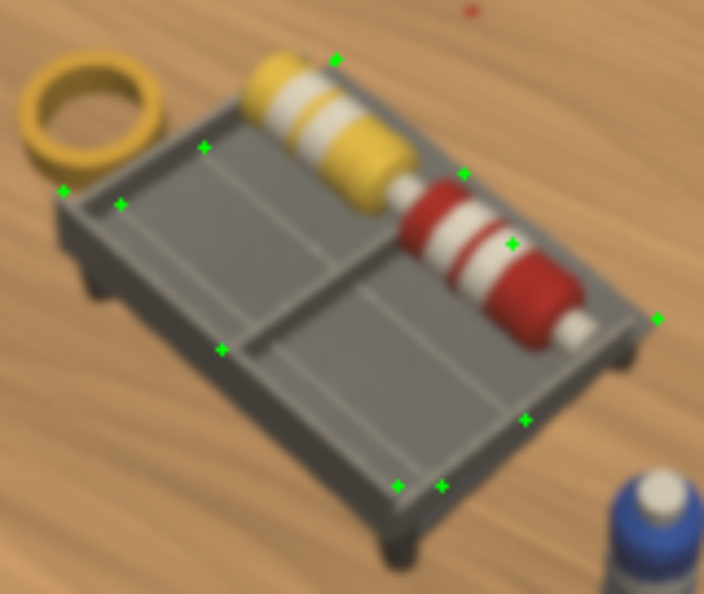

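View pics/top1.png

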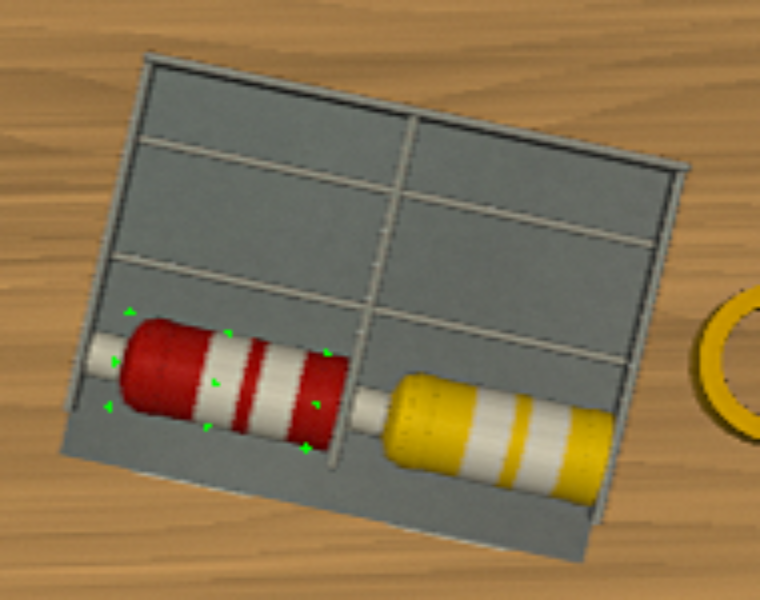

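```bash
cat > go.py <<'E'
import sys
from h import *
from scipy.spatial.transform import Rotation as R
from cell import env
p=np.load("rack.npy"); o=env.get_obs()
Rb=R.from_euler("ZY",[p[2],-np.radians(8)])
Rt=Rb*R.from_matrix(np.diag([-1,1,-1.]))
Rc=R.from_euler("xyz",o["tool_rot"],degrees=True)
o0=bed2world(p,[[0,0,0]])[0]
b=Rb.inv().apply(o["tool_pos"]-o0)
print("t",o["time_s"],"bed tcp mm",(b*1000).round(1),"force bed",Rb.inv().apply(o["force"]).round(1),"grip",o["grip_width"])
if len(sys.argv)>3:
    t=bed2world(p,[[float(v) for v in sys.argv[1:4]]])[0]
    print("delta in target-frame cm",(Rt.inv().apply(t-o["tool_pos"])*100).round(2),"now-frame",(Rc.inv().apply(t-o["tool_pos"])*100).round(2))
    print("rotvec tool",(Rc.inv()*Rt).as_rotvec().round(4), "world target",t.round(3))
E
python3 go.py -.115 .0625 .135
```

```text
t 0.25 bed tcp mm [-403.4  572.7  257.7] force bed [-0.5 -0.2 -0.1] grip 0.08681432858834677
delta in target-frame cm [-28.84 -51.02  12.27] now-frame [-39.21 -44.51   8.18]
rotvec tool [-0.0139 -0.1392 -0.1864] world target [0.442 0.022 0.166]
```

Request:
move_arm --pt "5 0 0 0 -0.007 -0.07 -0.093" --pt "5 0 0 0 -0.007 -0.07 -0.093" --pt "5 -1.5 -2.7 0 0 0 0" --pt "5 -1.9 -3.4 0 0 0 0" --pt "5 -1.9 -3.4 0 0 0 0"

```text
time_s: 0.67
tool_pos: [0.2989, 0.4848, 0.2542]
tool_rot: [-180.0, 8.0, 166.1]
force: [1.4, -0.5, 0.3]
grip_width: 0.0618
```

Request:
move_arm --pt "5 -1.9 -3.4 0 0 0 0" --pt "5 -1.9 -3.4 0 0 0 0" --pt "5 -1.9 -3.4 0 0 0 0" --pt "5 -1.9 -3.4 0 0 0 0" --pt "5 -1.9 -3.4 0 0 0 0"

```text
time_s: 1.08
tool_pos: [0.3499, 0.2957, 0.2682]
tool_rot: [179.9, 8.1, 165.9]
force: [1.7, 0.3, 1.0]
grip_width: 0.0505
```

Request:
move_arm --pt "5 -1.9 -3.4 0 0 0 0" --pt "5 -1.9 -3.4 0 0 0 0" --pt "5 -1.9 -3.4 0 0 0 0" --pt "5 -1.9 -3.4 0 0 0 0" --pt "5 -1.9 -3.4 0 0 0 0"

```text
time_s: 1.5
tool_pos: [0.3968, 0.1202, 0.2796]
tool_rot: [-180.0, 8.0, 165.8]
force: [0.2, 0.2, 0.3]
grip_width: 0.0504
```

```bash
python3 go.py -.115 .0625 .135
```

```text
t 1.5 bed tcp mm [-166.   147.1  257.2] force bed [0.2 0.2 0.2] grip 0.05043286159086282
delta in target-frame cm [-5.1  -8.46 12.22] now-frame [-5.13 -8.44 12.22]
rotvec tool [-0.0004 -0.0008 -0.0024] world target [0.442 0.022 0.166]
```

Request:
move_arm --pt "5 -1.7 -2.8 1.0 0 0 0" --pt "5 -1.7 -2.8 2.0 0 0 0" --pt "5 -1.7 -2.8 2.0 0 0 0" --pt "5 0 0 3.6 0 0 0" --pt "5 0 0 3.6 0 0 0"

```text
time_s: 1.92
tool_pos: [0.4431, 0.0238, 0.167]
tool_rot: [179.8, 8.3, 165.6]
force: [0.7, 1.3, -0.7]
grip_width: 0.05
```

Request:
move_arm --pt "5 0 0 0 0 0 0" --pt "5 0 0 0 0 0 0"

```text
time_s: 2.08
tool_pos: [0.4403, 0.0255, 0.1656]
tool_rot: [-180.0, 7.8, 165.9]
force: [0.1, 0.3, 1.1]
grip_width: 0.0502
```

```bash
cat > look.py <<'E'
import sys
from h import *
from cell import env, viewer
k=sys.argv[1]
w=viewer.read_camera("wrist")["img"]; t=viewer.read_camera("top")["img"][150:310,250:440]; s=viewer.read_camera("scene")["img"][175:325,205:375]
t=cv2.resize(t,(400,300),interpolation=2); s=cv2.resize(s,(400,300),interpolation=2); w=cv2.resize(w,(400,300))
a=np.vstack([np.hstack([t,s]),np.hstack([w,w*0])])
cv2.imwrite(f"pics/{k}.png",a[:,:,::-1])
E
python3 go.py -.115 .0625 .043; python3 look.py l1
```

```text
t 2.0833 bed tcp mm [-117.4   65.8  135.2] force bed [0.2 0.3 1.1] grip 0.05022842958520124
delta in target-frame cm [-0.24 -0.33  9.22] now-frame [-0.26 -0.32  9.22]
rotvec tool [-0.0009 -0.0027 -0.0007] world target [0.454 0.019 0.075]
```

View pics/l1.png

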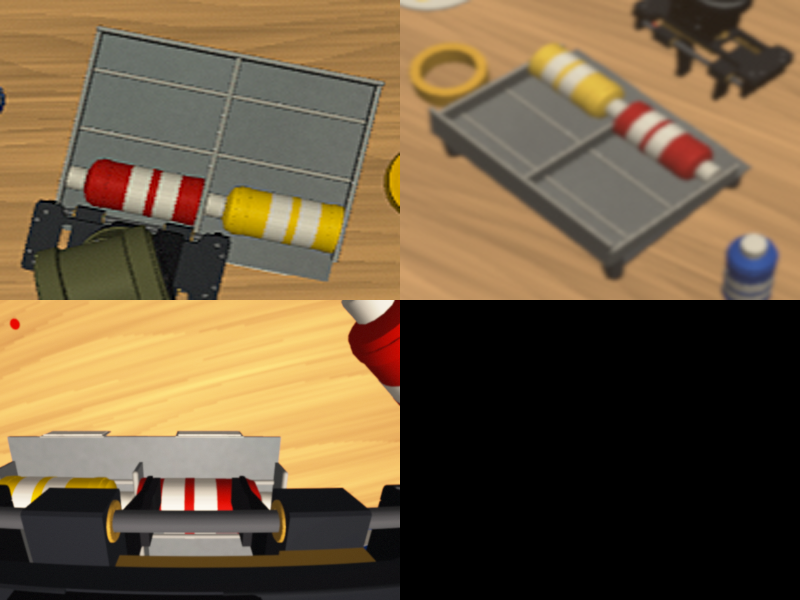

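Request:
move_arm --pt "5 0 -0.3 2.3 0 0 0" --pt "5 0 0 2.3 0 0 0" --pt "5 0 0 2.3 0 0 0" --pt "5 0 0 2.3 0 0 0" --pt "5 0 0 0 0 0 0"

```text
time_s: 2.65
tool_pos: [0.4523, 0.0201, 0.0739]
tool_rot: [-180.0, 7.9, 166.0]
force: [-0.9, -0.9, -0.4]
grip_width: 0.0499
```

```bash
python3 go.py -.115 .0625 .043; python3 look.py l2
```

```text
t 2.65 bed tcp mm [-117.3   63.5   42.7] force bed [-0.7 -1.1 -0.3] grip 0.04991026379524988
delta in target-frame cm [-0.23 -0.1  -0.03] now-frame [-0.23 -0.1  -0.03]
rotvec tool [-0.0005 -0.0022  0.0005] world target [0.454 0.019 0.075]
```

View pics/l2.png

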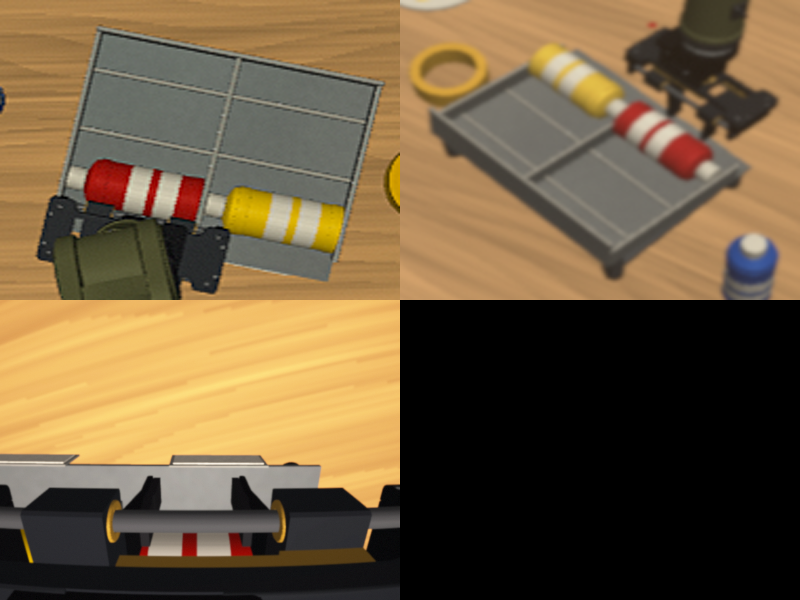

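Request:
move_arm --pt "5 -0.5 0 0 0 0 0" --pt "5 -0.5 0 0 0 0 0" --pt "5 -0.4 0 0 0 0 0" --pt "5 -0.4 0 0 0 0 0" --pt "5 -0.4 0 0 0 0 0"

```text
time_s: 3.22
tool_pos: [0.4752, 0.0146, 0.0791]
tool_rot: [179.9, 8.1, 165.9]
force: [-0.2, 0.1, -0.1]
grip_width: 0.0502
```

Request:
move_arm --pt "5 -0.4 0 0 0 0 0" --pt "5 -0.4 0 0 0 0 0" --pt "5 -0.4 0 0 0 0 0" --pt "5 -0.4 0 0 0 0 0" --pt "5 -0.4 0 0 0 0 0"

```text
time_s: 3.63
tool_pos: [0.4941, 0.0097, 0.0814]
tool_rot: [179.9, 8.0, 165.9]
force: [-1.2, 1.4, 0.2]
grip_width: 0.0496
```

```bash
python3 go.py .049 .0625 .043; python3 look.py l3
```

```text
t 3.6333 bed tcp mm [-73.6  63.5  44.1] force bed [-1.4  1.1  0.4] grip 0.04963157769915865
delta in target-frame cm [-12.26  -0.1    0.11] now-frame [-12.26  -0.09   0.12]
rotvec tool [ 0.001   0.0007 -0.0006] world target [ 0.612 -0.021  0.097]
```

View pics/l3.png

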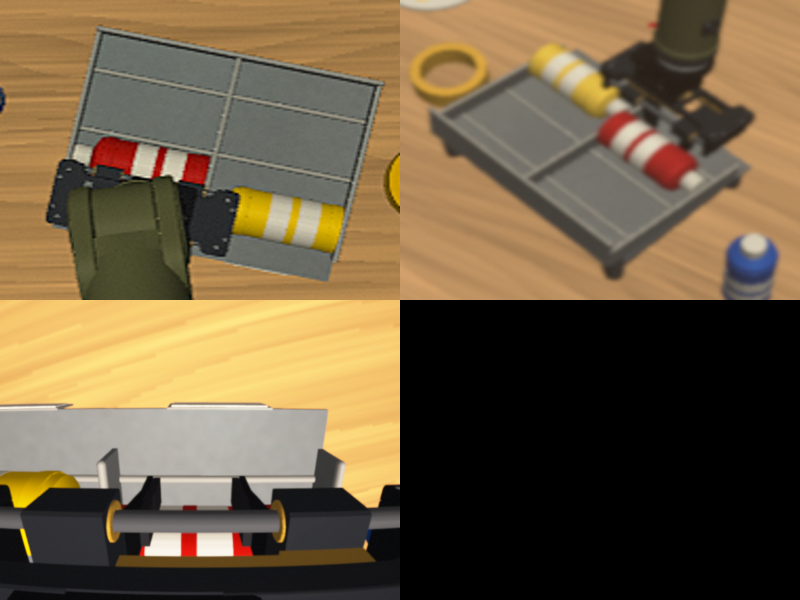

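Request:
move_arm --pt "5 -0.4 0 0 0 0 0" --pt "5 -0.4 0 0 0 0 0" --pt "5 -0.4 0 0 0 0 0" --pt "5 -0.4 0 0 0 0 0" --pt "5 -0.4 0 0 0 0 0"

```text
time_s: 4.2
tool_pos: [0.5135, 0.0049, 0.0844]
tool_rot: [179.9, 8.1, 165.9]
force: [-0.3, -0.1, -0.4]
grip_width: 0.0499
```

Request:
move_arm --pt "5 -0.4 0 0 0 0 0" --pt "5 -0.4 0 0 0 0 0" --pt "5 -0.4 0 0 0 0 0" --pt "5 -0.4 0 0 0 0 0" --pt "5 -0.4 0 0 0 0 0"

```text
time_s: 4.62
tool_pos: [0.5329, 0.0, 0.0873]
tool_rot: [179.9, 8.1, 165.9]
force: [-0.4, 0.1, 0.2]
grip_width: 0.05
```

```bash
python3 go.py .049 .0625 .043; python3 look.py l4
```

```text
t 4.6167 bed tcp mm [-33.1  63.5  44.3] force bed [-0.4  0.   0.3] grip 0.05004430994604386
delta in target-frame cm [-8.21 -0.1   0.13] now-frame [-8.21 -0.1   0.14]
rotvec tool [ 0.0013  0.0017 -0.0006] world target [ 0.612 -0.021  0.097]
```

View pics/l4.png

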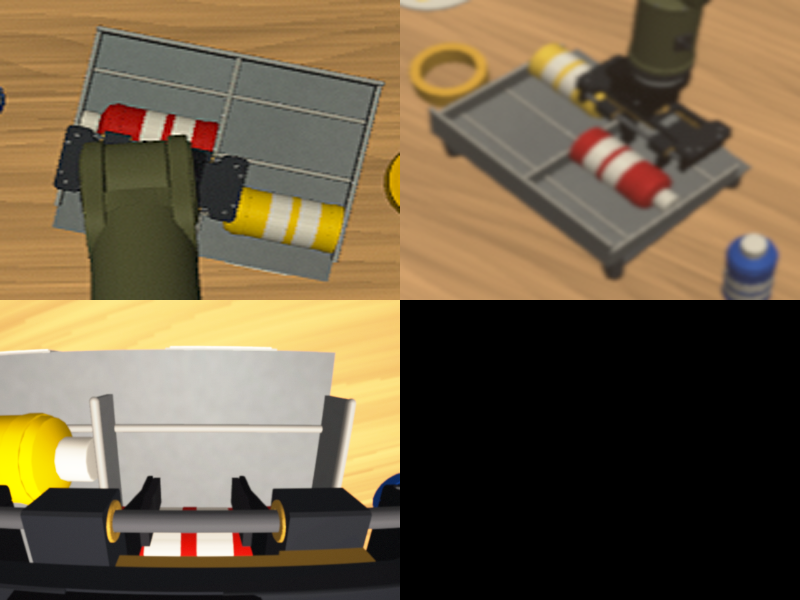

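Request:
move_arm --pt "5 -0.4 0 0 0 0 0" --pt "5 -0.4 0 0 0 0 0" --pt "5 -0.4 0 0 0 0 0" --pt "5 -0.4 0 0 0 0 0" --pt "5 -0.4 0 0 0 0 0"

```text
time_s: 5.18
tool_pos: [0.5518, -0.0047, 0.0899]
tool_rot: [179.9, 8.0, 165.9]
force: [-0.9, -0.2, -0.6]
grip_width: 0.0496
```

Request:
move_arm --pt "5 -0.4 0 0 0 0 0" --pt "5 -0.4 0 0 0 0 0" --pt "5 -0.4 0 0 0 0 0" --pt "5 -0.4 0 0 0 0 0" --pt "5 -0.4 0 0 0 0 0"

```text
time_s: 5.6
tool_pos: [0.571, -0.0095, 0.0927]
tool_rot: [179.9, 8.0, 165.9]
force: [-0.5, 0.3, 0.7]
grip_width: 0.0497
```

Request:
move_arm --pt "5 -0.4 0 0 0 0 0" --pt "5 -0.4 0 0 0 0 0" --pt "5 -0.4 0 0 0 0 0" --pt "5 -0.4 0 0 0 0 0" --pt "5 -0.4 0 0 0 0 0"

```text
time_s: 6.02
tool_pos: [0.5898, -0.0142, 0.0953]
tool_rot: [179.9, 8.0, 165.9]
force: [-1.3, -0.1, 0.3]
grip_width: 0.0499
```

```bash
python3 go.py .049 .0625 .043; python3 look.py l5
```

```text
t 6.0167 bed tcp mm [26.  63.5 44.1] force bed [-1.2 -0.4  0.5] grip 0.0499233988329869
delta in target-frame cm [-2.3  -0.1   0.11] now-frame [-2.3  -0.1   0.11]
rotvec tool [ 0.0011 -0.0001 -0.0005] world target [ 0.612 -0.021  0.097]
```

View pics/l5.png

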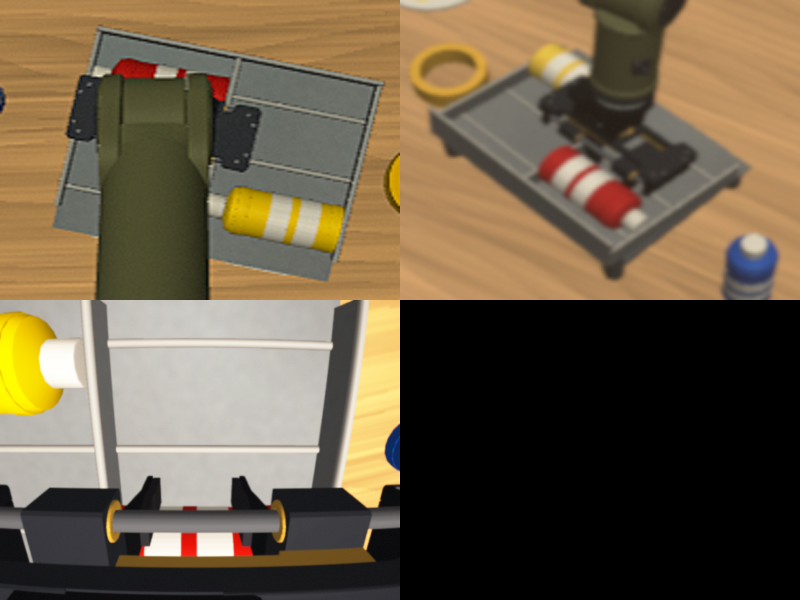

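Request:
move_arm --pt "5 -0.4 0 0 0 0 0" --pt "5 -0.4 0 0 0 0 0" --pt "5 -0.4 0 0 0 0 0" --pt "5 -0.4 0 0 0 0 0" --pt "5 -0.1 0 0 0 0 0"

```text
time_s: 6.58
tool_pos: [0.6075, -0.0187, 0.0983]
tool_rot: [179.9, 8.2, 165.9]
force: [0.5, 1.3, 0.0]
grip_width: 0.0494
```

Request:
move_arm --pt "5 0 0 0 0 0 0" --pt "5 0 0 0 0 0 0" --pt "5 0 0 0 0 0 0"

```text
time_s: 6.83
tool_pos: [0.606, -0.0183, 0.0978]
tool_rot: [179.9, 8.0, 165.9]
force: [-0.4, -0.2, 0.3]
grip_width: 0.0501
```

```bash
python3 go.py .049 .0625 .043; python3 look.py l6
```

```text
t 6.8333 bed tcp mm [43.  63.4 44.2] force bed [-0.3 -0.3  0.3] grip 0.050067434154909995
delta in target-frame cm [-0.6  -0.09  0.12] now-frame [-0.6  -0.09  0.12]
rotvec tool [ 0.0012  0.0007 -0.0006] world target [ 0.612 -0.021  0.097]
```

View pics/l6.png

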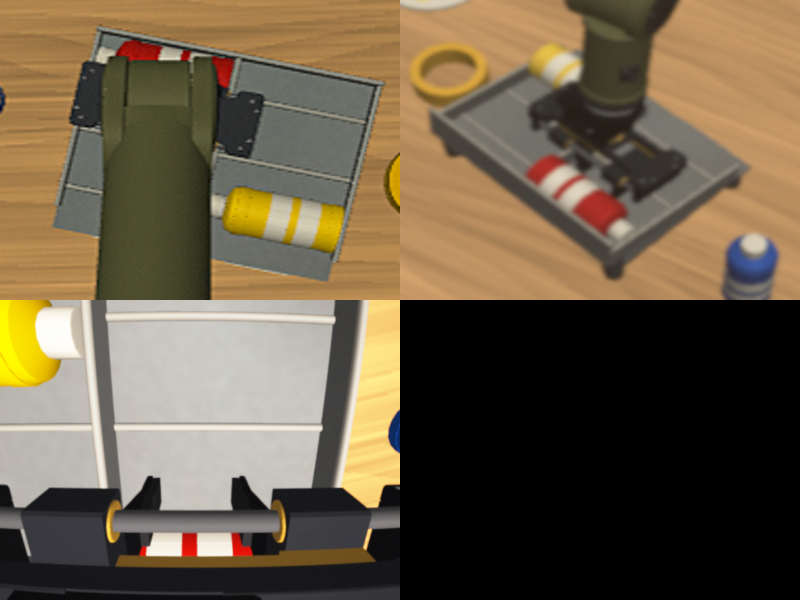

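Request:
move_arm --pt "5 0.3 0 0 0 0 0" --pt "5 0.6 0 0 0 0 0" --pt "5 1.0 0 0 0 0 0" --pt "5 1.0 0 -1.0 0 0 0" --pt "5 0 0 -3 0 0 0"

```text
time_s: 7.4
tool_pos: [0.5668, -0.0095, 0.1284]
tool_rot: [-179.9, 7.4, 166.0]
force: [-0.5, 0.2, -0.6]
grip_width: 0.05
```

Request:
move_arm --pt "5 0 0 -4 0 0 0" --pt "5 0 0 -4 0 0 0" --pt "5 2.5 0 -3 0 0 0" --pt "5 4 0 0 0 0 0" --pt "5 4 0 0 0 0 0"

```text
time_s: 7.82
tool_pos: [0.4566, 0.0191, 0.2295]
tool_rot: [179.8, 8.3, 165.9]
force: [-1.0, 0.9, -0.4]
grip_width: 0.0499
```

Request:
move_arm --pt "5 4 0 0 0 0 0" --pt "5 0 0 0 0 0 0" --pt "5 0 0 0 0 0 0"

```text
time_s: 8.07
tool_pos: [0.4162, 0.029, 0.2211]
tool_rot: [179.9, 8.0, 166.1]
force: [0.7, 0.4, 0.8]
grip_width: 0.0502
```

```bash
python3 go.py; python3 - <<'E'
from h import *
from cell import env, viewer
p=np.load("rack.npy")
d=viewer.read_camera("top"); im=d["img"][:,:,::-1].copy(); im=cv2.resize(im[150:310,260:450],None,fx=4,fy=3.75,interpolation=2)
for x,y,z in [(.089,y,z) for y in (.0045,.0625,.1205) for z in (.06,)]+[(.075,.0625,.003),(-.061,-.0945,.06)]+[(.089-.03,y,.03) for y in (.0045,.1205)]:
    u=(proj(d,bed2world(p,[[x,y,z]]))[0]-[260,150])*[4,3.75]; cv2.circle(im,tuple(u.astype(int)),3,(0,255,0),-1)
cv2.imwrite("pics/l7.png",im)
E
python3 look.py l8
```

```text
t 8.0667 bed tcp mm [-133.6   63.3  193.6] force bed [0.7 0.6 0.7] grip 0.05016580194056048
```

View pics/l7.png

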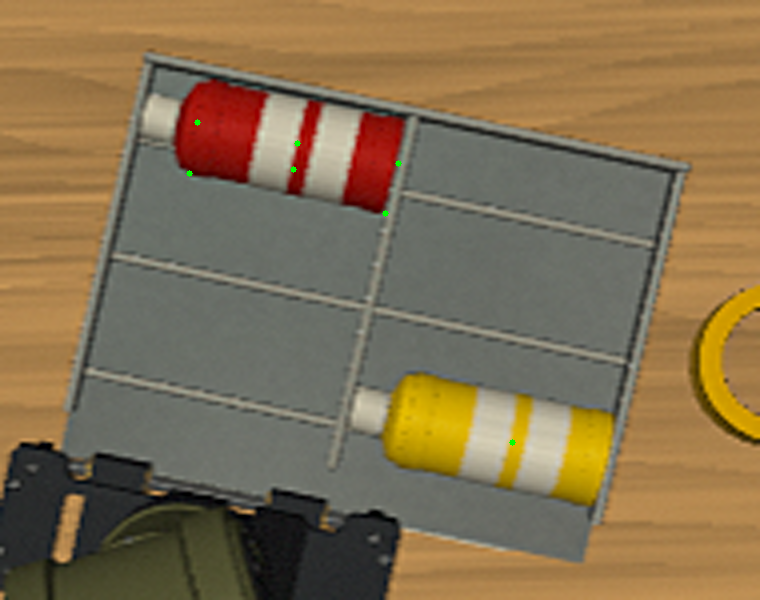

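View pics/l8.png

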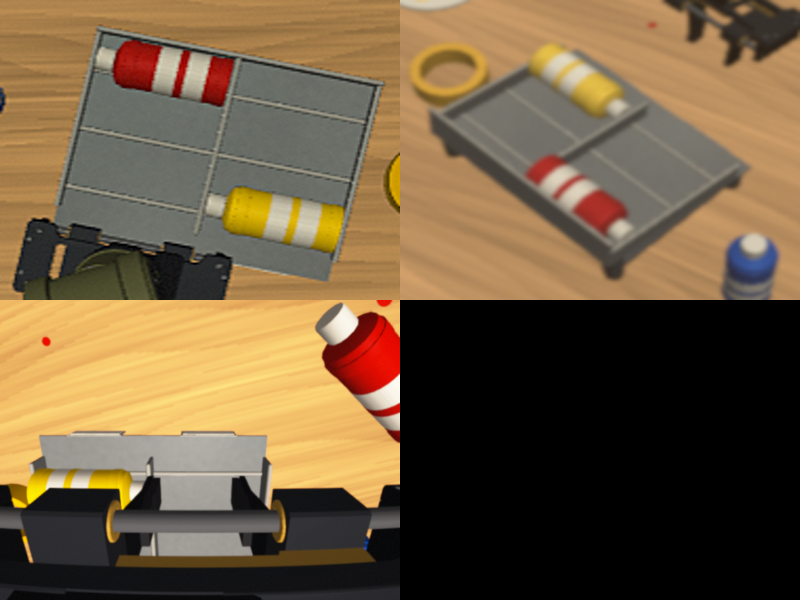

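The pictures show the red bottle in the top seat. Its body edges match the seat outline I predicted, the rod is visible just downhill of the cap, and the hand is clear.

```bash
python3 -c "
from cell import job
print(job.sign_off())"
```

```text
the job is handed in; nothing more can be done
None
```

I rolled the red bottle up the left lane with two half-open fingertips behind its body. It went over the middle and top rods at about 5 cm/s. I then backed the hand off downhill, raised it clear and handed the job in at about 8 s.

**Red bottle:** in the last pictures it lies square across the lane in the top seat, with the top rod just downhill of it. Its downhill edge falls within about 2 mm of where I predicted it for bed x = 89 mm. That check is by eye against the picture; I did not fit the bottle's pose separately.

**Everything else:** the yellow bottle looks unmoved in the top view. I did not look again at the items far from the rack, but no move went near them. The wrist force readings stayed under about 2 N, and the hand was clear of everything at the end.

**Disagreement:** the rack's position fitted from the top camera was a few millimetres off in the scene camera. This made no difference to the push.

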